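# Fit the cell and switch on the tester

### The job

Fit the thick cell into the tester's holder, flat end against the spring and button end at the fixed contact, until it lies fully home. Then push the big dial in, turn it clockwise to its next position (the two-bar mark), and let it spring out so that it locks there. Leave the thin cell and the reel on the bench where they are.

Things in the scene. Friction and masses are not known exactly. Their poses are not given: they have to be found in the camera images.
- tester: Grey box fixed to the bench, 160 (x) x 270 (y) x 55 mm high, flat top panel; origin under its centre, x away from the robot's side. It carries a big dial (left half, +y) and an open holder for one lying cell, axis along x (right half, -y). All points on it but the pointer have the tester's axes.
- holder (a point): Where the cell's centre lies (to 1 mm) when fully home, 20 mm above the panel. The cell rests on a pad 34 mm wide, 3 mm thick. Side cheeks 37 mm apart (each 4 mm thick, top 5 mm below this point) stand at x = 17..31 and -52..-18 mm from here; between them the sides are open for fingers. A block behind the spring, x = -66..-52 mm, rises 15 mm above this point.
- fixed_contact (a point): Centre of the top edge of the holder's fixed end block (brass contact) at +x: on its inner face, 30 mm from holder along x and 5 mm above it. The block is 45 mm wide and 11 mm thick.
- contact (a joint): Round steel plate, 26 mm in diameter, centred at holder's height, on a coil spring at the holder's -x end. Travel in m towards -x: 0 relaxed (face 55 mm from the fixed contact, so the cell fits only when it is pushed back), about 0.006 with the cell home, 0.013 fully back. Spring: 2 N at 0, 5.5 N at 0.006, 10 N fully back.
- cell: The thick cell: black cylinder with steel ends, 34 mm in diameter, 61 mm long, about 140 g, lying on the bench. Origin at its centre, x along its axis towards the button end. Home, its flat end bears on the sprung plate and its button on the fixed contact (cell x along tester x).
- cell_button (a point): Tip of the cell's small raised button (10 mm in diameter, 3 mm high), 30.5 mm from the cell's centre along its x.
- dial_axis (a point): Fixed point on the dial's axis, 22 mm above the panel: the height of the disc's top face when the dial is out. The black dial is a disc 72 mm in diameter, 12 mm thick, 10 mm clear of the panel when out. It is pushed in along -z.
- pointer (a point): On the dial's pointer rib, 25 mm from the axis, at the height of the disc's top face. The rib, 10 mm wide and 16 mm high with a white line, runs on top of the disc from the hub (radius 8 mm, same height) to 36 mm radius, on one side only. A fingertip standing on the disc beside the rib can press the dial in and sweep it round.
- mark2 (a point): The panel's two-bar mark, 50 mm from the dial's axis along the tester's +x: the next position. The one-bar mark (start) lies 60 degrees to its left, the three-bar mark 60 degrees to its right.
- push (a joint): How far the dial is pushed in, m: 0 out, 0.008 fully in. A spring holds it out: 5 N at the start, 10 N fully in. The dial turns only when in by about 5 mm or more. Let go between positions it stays in (about 0.004); let go near a position it springs out to 0.
- dial (a joint): Dial angle, rad, clockwise seen from above: positions at 0 (one bar), 1.047 (two bars), 2.094 (three bars). It starts at the first. Out, it is locked with a play of about 0.12 rad to each side of a position, and springs out only within that play. Friction about 0.03 N m; it stays where it is left.
- small_cell: bystander: a thinner cell, 15 mm in diameter and 50 mm long, lying on the bench; origin at its centre
- reel: bystander: grey reel, 64 mm in diameter, 22 mm high, lying flat, origin under its centre
Mind the look-alikes: they are no part of the job. What is shaped like the cell but turquoise or yellow is not meant.

How it is judged (in metres and radians):
On the way, in this order (a step that is already met when the one before it is completed fails the run):
1. the cell lies fully home in the holder, flat end on the spring, button end at the fixed contact (x of cell in the frame of holder between -0.005 and 0.005 m and y of cell in the frame of holder between -0.005 and 0.005 m and z of cell in the frame of holder between -0.004 and 0.004 m and angle between the x axis of cell and the x axis of holder, either way round below 0.12 rad and x of cell_button in the frame of holder above 0.02 m and value of joint contact above 0.003 m), for 0.3 s.
2. the dial is pushed in (value of joint push above 0.005 m), for 0.1 s.
3. the dial stands at its next position and has sprung out (value of joint dial between 0.847 and 1.247 rad and value of joint push below 0.002 m), for 0.2 s.
At the end, for the whole second after the job is handed in: Cell at rest, centre within 5 mm along and across and 4 mm in height of fully home, axis within 0.12 rad, button at the fixed contact, plate back over 3 mm; dial at 1.047 rad within 0.2, out to within 2 mm, still (all of step 1 and all of step 3 and linear speed of cell below 0.02 m/s and velocity of joint dial between -0.05 and 0.05 rad/s); the robot touches nothing.
It fails at once if the thin cell or the reel is moved more than 40 mm (distance of small_cell from where it was at the start of the episode above 0.04 m or distance of reel from where it was at the start of the episode above 0.04 m).
It also fails if it takes over 54 s, if anything falls off the work surface, if the arm or the gripper's body presses on something with over 40 N, if the wrist force passes 120 N, or if a joint passes its speed limit or range.

### The arm

A 7-joint arm with a two-finger parallel gripper is mounted at the origin on the work surface. World frame = base frame: x ahead of the robot, y to its left, z up, the work surface at z = 0. Lengths are in m, angles in degrees, forces in N, time in s.
With the tool pointing down it reaches from about 0.35 to 0.9 m from the base axis. Payload 7.2 kg.
Tool frame: the origin (TCP) lies on the front face of the gripper's body, between the roots of the fingers; the fingertips stand 80 mm ahead of it and the grasp point (between the pads) lies 61 mm ahead of it; z points along the fingers, y is the line along which they close (so a half turn about z gives the same grasp; the last joint's range is limited). The gripper opens to 88 mm and grips with 3 to 60 N. Pads are 20 mm wide; open, the fingers measure 115 mm over their backs; the gripper's body (75 mm by 178 mm) begins 61 mm behind the grasp point.
Start: joints at [-77.705, 23.554, -0.728, 91.456, 0.321, 64.991, -4.71], TCP at [0.174, 0.6, 0.303] pointing down, gripper open.
Joint ranges: [-169.25, 169.25], [-16.82, 113.86], [-84.01, 82.57], [7.8, 145.47], [-59.2, 239.2], [7.22, 106.19], [-163.78, 163.78]. Speed limits (degrees/s): [136.94, 136.94, 172.46, 172.46, 180, 180, 180].

### API

Orientations are given as [roll, pitch, yaw] about the fixed x, y, z axes, in that order (R = Rz(yaw) Ry(pitch) Rx(roll)).
In Python, from station import read_state, camera, camera_params, hand_in gives the robot as it stands.
- The arm moves only by the shell command python3 -m creep 'ROWS' [FORCE]. ROWS is JSON, a list of rows, each a list of 3 entries, a list of its own where there are three numbers: the shift along the tool's x, y, z in mm, then the turn, a rotation vector about the tool's x, y, z in degrees, then the gripper's target within -1 to 1 (shut at 1, half-way at 0, fully open at -1). A call has 1 to 5 rows; each row is the pose to reach, as a shift and turn from the pose commanded when the call began, along the tool's axes at that moment; what a row does not reach only later rows make up. A row lasts 1/12 s, in which the tool goes at most 41.7 mm and 7.16 degrees, less where a joint would pass 70% of its speed; a pose out of reach is approached as far as the arm can. A call with a gripper value outside its range is refused whole. The fingers move at their own pace and stop on an object; FORCE is the grip in N (left out, the last holds). Time passes only in rows, so rows that repeat a pose let the fingers close. It gives the time, the measured TCP pose, the force, the opening and the grip force at its end, in the units of the state.
- read_state(): the state, without advancing time (a new reading comes with each control period).
- camera(name): name is "scene" or "top" or "wrist"; returns (picture, depth): 420x560x3 uint8, blue, green, red; 420x560 float32, m along the optical axis (not along the pixel's ray), 0 where there is no reading.
- camera_params(name): a dict with "intrinsics" (3x3 intrinsics, pixels), "xyz" and "rotation" of the camera in the world. Camera axes: x right, y down, z forward; pixel columns grow to the right and rows downward; lengths in m; the calibration is good to about 2 mm. A picture is of the moment at which its call begins: read the wrist's pose just before it. camera_params takes no time and is no camera call; for the wrist camera it gives the pose at the moment of the call.
- hand_in(): hands the job in; it is judged then, once.
The state is a dict: "clock": time; "joint_positions": joint angles; "qd": joint speeds; "tau": joint torques, N m; "ee_pos": TCP position; "eef_rot": TCP orientation; "contact_force": force on the tool from outside, world axes, zero at the start; "wrist_torque": the same for the moment, N m; "finger_gap": finger opening in m; "grip_force": force on a finger pad.
Only numpy, scipy, OpenCV 4.12 (cv2) and the standard library are available. Lean on these libraries where they do the work, as an engineer would, in place of code of your own. Each camera call takes 0.05 s, during which the arm holds its last target. There are 200 camera calls.

## Working session

There is one attempt and no reset: what is moved stays moved. The work goes in short steps, Python scripts to look and compute and a shell command to move; the robot and the scene stay as the last step left them, time stands still between calls to the robot, and variables do not carry over. Pictures are saved under pics/ and viewed, at most 12 in all, crops included, and the job is handed in when it is done.

```bash
mkdir -p pics; ls
cat > h.py <<'E'
import numpy as np,cv2
from station import *
def shot(n,f):
    p=camera_params(n);im,d=camera(n);cv2.imwrite(f'pics/{f}.png',im);np.savez(f'pics/{f}.npz',d=d,im=im,K=np.array(p['intrinsics']),t=np.array(p['xyz']),R=np.array(p['rotation']))
def load(f): return np.load(f'pics/{f}.npz')
def cloud(f):
    s=load(f);d=s['d'];v,u=np.mgrid[:d.shape[0],:d.shape[1]];K=s['K']
    c=np.stack([(u-K[0,2])*d/K[0,0],(v-K[1,2])*d/K[1,1],d],-1)
    w=c@s['R'].reshape(3,3).T+s['t'];w[d==0]=np.nan;return w
E
python3 - <<'E'
from h import *
shot('top','top0');shot('scene','sc0')
print(camera_params('top'),read_state())
E
```

```text
pics
{'intrinsics': array([[533.32124098,   0.        , 284.43564075],
       [  0.        , 533.32124098, 204.92709124],
       [  0.        ,   0.        ,   1.        ]]), 'xyz': array([ 0.26663995, -0.07228444,  1.30219936]), 'rotation': array([-167.24433644,    0.39585711,  -94.88065166])} {'clock': 0.1, 'joint_positions': array([-77.70425453,  23.59515641,  -0.72877626,  91.49679061,
         0.32140269,  64.98861924,  -4.70929819]), 'qd': array([ 0.12226928, -0.08624559,  0.07802021, -0.23633784, -0.04131605,
        0.01259873, -0.10076146]), 'tau': array([ 2.24057832e-03, -5.89096856e+01,  6.43525925e-01, -2.91709560e+01,
       -5.37839450e-02,  1.45249013e-02,  7.25153996e-05]), 'ee_pos': array([0.17434191, 0.59986374, 0.30191366]), 'eef_rot': array([-1.79921695e+02,  5.82269320e-03,  1.63799103e+02]), 'contact_force': array([-0.56859755,  0.88814073,  0.38146565]), 'wrist_torque': array([ 0.0259209 , -0.01398582, -0.02593317]), 'grip_force': 0.0, 'finger_gap': 0.087480195867397}
```

```bash
sed -i "s/R=np.array(p\['rotation'\])/R=Rot.from_euler('xyz',p['rotation'],degrees=True).as_matrix()/; s/^import numpy as np,cv2/import numpy as np,cv2\nfrom scipy.spatial.transform import Rotation as Rot/" h.py
python3 - <<'E'
from h import *
shot('top','top1')
w=cloud('top1')
for v in range(20,420,40): print([tuple(np.round(w[v,u]*1000).tolist()) for u in (60,200,340,480)])
E
```

```text
[(1627.0, 794.0, -752.0), (1565.0, 192.0, -740.0), (1523.0, -405.0, -757.0), (1463.0, -997.0, -746.0)]
[(1437.0, 792.0, -750.0), (1386.0, 204.0, -753.0), (944.0, -270.0, -1.0), (912.0, -642.0, -3.0)]
[(894.0, 475.0, -0.0), (842.0, 102.0, 43.0), (828.0, -257.0, 3.0), (759.0, -583.0, 92.0)]
[(782.0, 474.0, 2.0), (750.0, 113.0, 2.0), (717.0, -245.0, 6.0), (651.0, -556.0, 115.0)]
[(665.0, 460.0, 32.0), (627.0, 110.0, 60.0), (612.0, -233.0, 4.0), (560.0, -549.0, 93.0)]
[(570.0, 471.0, 3.0), (530.0, 116.0, 54.0), (505.0, -219.0, 32.0), (481.0, -568.0, 0.0)]
[(467.0, 463.0, 22.0), (441.0, 129.0, 0.0), (411.0, -212.0, 3.0), (382.0, -551.0, 4.0)]
[(374.0, 472.0, -1.0), (344.0, 131.0, 20.0), (316.0, -201.0, 2.0), (287.0, -535.0, 4.0)]
[(280.0, 470.0, 0.0), (251.0, 138.0, 3.0), (223.0, -192.0, -4.0), (195.0, -520.0, 2.0)]
[(189.0, 468.0, 5.0), (160.0, 144.0, -6.0), (133.0, -182.0, 1.0), (106.0, -505.0, 2.0)]
```

View pics/top0.png

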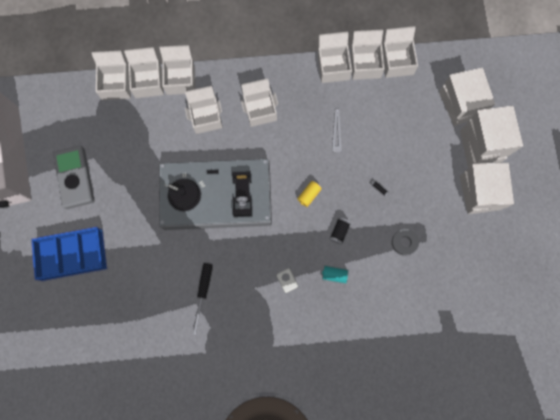

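View pics/sc0.png

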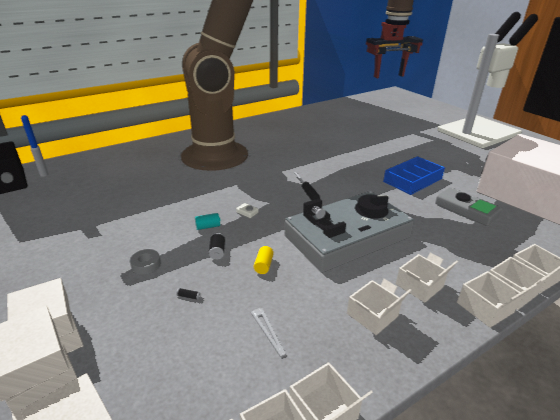

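Run:
```python
from h import *
s=load('top1');im=s['im'];w=cloud('top1')
t=cv2.resize(im[145:240,150:280],None,fx=4.5,fy=4.5,interpolation=cv2.INTER_CUBIC)
c=cv2.resize(im[205:255,315:375],None,fx=7,fy=7,interpolation=cv2.INTER_CUBIC)
b=load_sc=cv2.resize(cv2.imread('pics/sc0.png')[225:265,195:240],None,fx=4,fy=4,interpolation=cv2.INTER_CUBIC)
o=np.zeros((600,800,3),np.uint8);o[:428-0,:585]=t[:428,:585];o[430:590,:180]=b[:160];o[430:600,200:400]=cv2.resize(c,None,fx=.48,fy=.48)[:170,:200]if 0 else cv2.resize(c,(200,170));cv2.imwrite('pics/crop.png',o)
for (u,v) in [(340,230),(335,230),(345,230),(340,224),(340,236),(184,194),(243,178),(243,205),(310,194)]: print(u,v,np.round(w[v,u]*1000))
# panel: height 45..65 near
m=(w[...,2]>.047)&(w[...,2]<.063)&(w[...,0]>.45)&(w[...,0]<.75)&(w[...,1]>-.1)&(w[...,1]<.25)
n,l,st,_=cv2.connectedComponentsWithStats(m.astype(np.uint8));k=1+st[1:,4].argmax()
# also fill
P=w[l==k][:,:2].astype(np.float32);print(len(P),cv2.minAreaRect(P),np.median(w[l==k][:,2]))
m=(w[...,2]>.012)&(w[...,2]<.05)
n,l,st,_=cv2.connectedComponentsWithStats(m.astype(np.uint8))
k=l[230,340];P=w[l==k];print(len(P),cv2.minAreaRect(P[:,:2].astype(np.float32)),P[:,2].max(),P.mean(0))
```

```text
340 230 [ 481. -217.   30.]
335 230 [ 482. -205.   29.]
345 230 [ 479. -228.   33.]
340 224 [ 494. -217.   38.]
340 236 [ 466. -215.   33.]
184 194 [589. 146.  83.]
243 178 [623.   7.  59.]
243 205 [557.  11.  56.]
310 194 [ 576. -153.   32.]
5750 ((0.5965674519538879, 0.07858670502901077), (0.26957371830940247, 0.16070832312107086), 87.52131652832031) 0.05653149007907232
349 ((0.4825965166091919, -0.21739548444747925), (0.0338994599878788, 0.06100756302475929), 61.85836410522461) 0.04186071883780462 [ 0.48066041 -0.21612894  0.03089572]
```

View pics/crop.png

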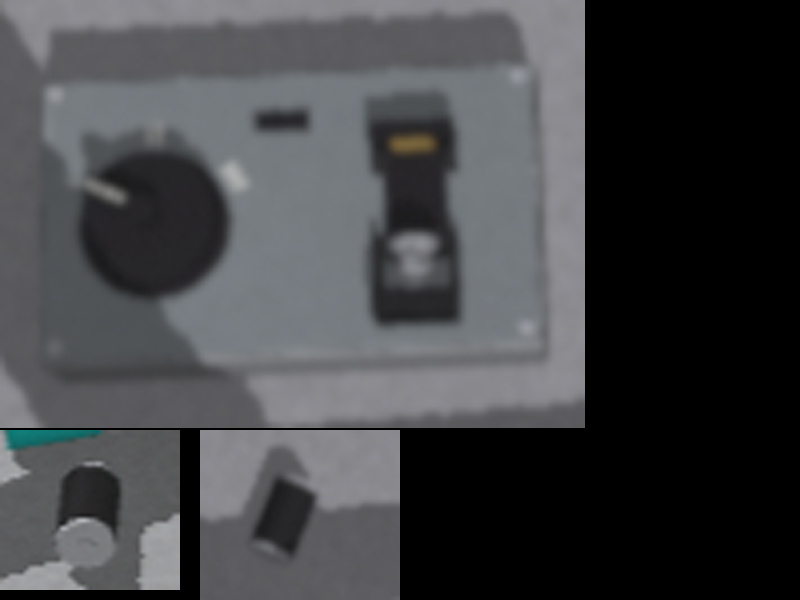

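```bash
cat >> h.py <<'E'
def to(x,y,z,yaw):
    "shift (mm) in tool axes and turn (deg about tool z) from the present pose to tool pose straight down"
    s=read_state();R=Rot.from_euler('xyz',s['eef_rot'],degrees=True)
    d=R.inv().apply(np.array([x,y,z])-s['ee_pos'])*1000
    r=(R.inv()*Rot.from_euler('xyz',[180,0,yaw],degrees=True)).as_rotvec(degrees=True)
    print('shift',np.round(d,1),'turn',np.round(r,2),'clock',s['clock'])
E
python3 - <<'E'
from h import *
s=read_state();R=Rot.from_euler('xyz',s['eef_rot'],degrees=True);p=camera_params('wrist')
print(p['intrinsics'][0,0],R.inv().apply(p['xyz']-s['ee_pos']),(R.inv()*Rot.from_euler('xyz',p['rotation'],degrees=True)).as_matrix().round(3))
to(.42,.2,.30,152);to(.45,-.2,.30,152)
w=cloud('top1');s=load('top1');m=(w[...,2]>.06)&(np.hypot(w[...,0]-.589,w[...,1]-.146)<.06)
P=w[m];print(np.c_[np.histogram(P[:,2],20)]) if 0 else 0
print(cv2.minEnclosingCircle(P[:,:2].astype(np.float32)),np.percentile(P[:,2],[5,50,95]))
im=s['im'];hsv=cv2.cvtColor(im,cv2.COLOR_BGR2HSV)
m=(hsv[...,0]>10)&(hsv[...,0]<30)&(hsv[...,1]>110);m[:,:225]=0;m[:,262:]=0;m[:160]=0;m[220:]=0
print(m.sum(),w[m].mean(0))
E
```

```text
314.1495555936702 [ 0.07488291  0.00069592 -0.0819752 ] [[ 0.    -0.963 -0.27 ]
 [ 1.    -0.     0.001]
 [-0.001 -0.27   0.963]]
shift [-347.5 -315.5    2.4] turn [-7.00e-02  1.00e-02  1.18e+01] clock 0.15
shift [-487.9 -691.3    2.9] turn [-7.00e-02  1.00e-02  1.18e+01] clock 0.15
((0.5900313258171082, 0.14842788875102997), 0.05936327204108238) [0.0605044  0.07832375 0.09394439]
23 [0.62398418 0.01038699 0.06950111]
```

```bash
python3 -m creep '[[[-116,-105,0],[0,0,0],-1],[[-116,-105,0],[0,0,0],-1],[[-116,-105,0],[0,0,0],-1],[[-116,-105,0],[0,0,0],-1]]'
python3 -m creep '[[[-116,-105,0],[0,0,0],-1],[[-116,-105,0],[0,0,0],-1],[[-116,-105,0],[0,0,0],-1],[[-116,-105,0],[0,0,0],-1]]'
python3 -m creep '[[[-116,-105,0],[0,0,0],-1],[[-116,-105,0],[0,0,0],-1],[[-116,-105,0],[0,0,0],-1],[[-116,-105,0],[0,0,0],-1]]'
python3 -m creep '[[[-70,-188,0],[0,0,0],-1],[[-70,-188,0],[0,0,0],-1],[[-70,-188,0],[0,0,0],-1],[[-70,-188,0],[0,0,0],-1],[[-70,-188,0],[0,0,0],-1]]'
python3 -m creep '[[[-70,-188,0],[0,0,0],-1],[[-70,-188,0],[0,0,0],-1],[[-70,-188,0],[0,0,0],-1],[[-70,-188,0],[0,0,0],-1],[[-70,-188,0],[0,0,0],-1]]'
python3 -m creep '[[[0,0,0],[0,0,7],-1],[[0,0,0],[0,0,11.8],-1],[[0,0,0],[0,0,11.8],-1],[[0,0,0],[0,0,11.8],-1]]'
python3 - <<'E'
from h import *
shot('wrist','w1');print(read_state()['joint_positions'])
to(.48,-.216,.2,152)
E
```

```text
clock: 0.48
ee_pos: [0.2582, 0.464, 0.3023]
eef_rot: [-179.9, 0.0, 163.7]
contact_force: [0.4, -0.1, -0.4]
finger_gap: 0.0877
grip_force: 0.0
clock: 0.82
ee_pos: [0.34, 0.3305, 0.3026]
eef_rot: [-180.0, 0.0, 163.7]
contact_force: [0.5, -0.3, -0.4]
finger_gap: 0.0876
grip_force: 0.0
clock: 1.15
ee_pos: [0.4219, 0.1972, 0.3028]
eef_rot: [-180.0, 0.0, 163.7]
contact_force: [0.8, -0.3, 0.1]
finger_gap: 0.0878
grip_force: 0.0
clock: 1.57
ee_pos: [0.435, -0.0026, 0.3027]
eef_rot: [180.0, 0.0, 163.7]
contact_force: [1.0, 1.0, 0.1]
finger_gap: 0.0876
grip_force: 0.0
clock: 1.98
ee_pos: [0.4497, -0.2026, 0.3029]
eef_rot: [-180.0, 0.0, 163.7]
contact_force: [0.5, 0.2, -0.6]
finger_gap: 0.0878
grip_force: 0.0
clock: 2.32
ee_pos: [0.4501, -0.1994, 0.3024]
eef_rot: [-180.0, -0.0, 152.2]
contact_force: [-0.0, 0.2, 1.0]
finger_gap: 0.0878
grip_force: 0.0
[-12.76725981  11.33425442  36.20972816 111.26313489  -7.72382259
  59.79529693  89.0261129 ]
shift [-34.2  -1.  102.5] turn [ 0.   -0.02  0.21] clock 2.3667
```

View pics/w1.png

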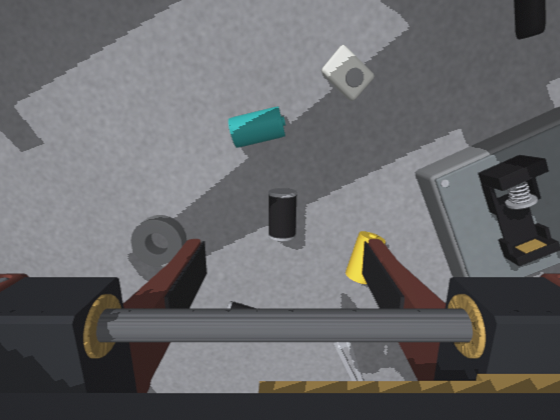

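Run:
```python
from h import *
s=load('w1');w=cloud('w1')
a=cv2.resize(s['im'][175:255,250:320],(525,600),interpolation=cv2.INTER_CUBIC)
cv2.imwrite('pics/c1.png',a)
m=(w[...,2]>.008)&(w[...,2]<.05);m[270:]=0
n,l,st,_=cv2.connectedComponentsWithStats(m.astype(np.uint8));k=l[214,283];P=w[l==k];print(st[k],P[:,2].max(),cv2.minAreaRect(P[:,:2].astype(np.float32)))
Q=P[P[:,2]>.03];print(len(Q),cv2.minAreaRect(Q[:,:2].astype(np.float32)))
# profile along axis 152
ax=np.array([np.cos(np.radians(152)),np.sin(np.radians(152))]);c=np.array([.4815,-.217])
t=(P[:,:2]-c)@ax;o=(P[:,:2]-c)@[-ax[1],ax[0]]
for lo in np.arange(-.04,.04,.004):
    q=(t>=lo)&(t<lo+.004)
    if q.sum():print(round(lo*1000),q.sum(),(o[q].min()*1000).round(1),(o[q].max()*1000).round(1),(P[q,2].max()*1000).round(1))
```

```text
[ 268  189   28   52 1414] 0.03565293161952038 ((0.4793633222579956, -0.2170410007238388), (0.033329714089632034, 0.05856473743915558), 61.55887985229492)
872 ((0.47962242364883423, -0.21674713492393494), (0.023580165579915047, 0.05838096886873245), 61.591712951660156)
-28 58 -14.1 17.9 34.6
-24 86 -15.4 17.9 35.3
-20 88 -15.4 17.8 35.7
-16 84 -15.3 17.7 35.0
-12 92 -15.2 17.7 35.3
-8 92 -15.1 17.7 35.0
-4 85 -15.1 17.6 35.3
0 94 -15.0 17.6 35.3
4 92 -15.0 17.5 35.1
8 89 -14.8 17.5 35.1
12 94 -14.8 17.4 35.5
16 92 -14.7 17.4 35.3
20 91 -14.7 17.4 35.1
24 99 -14.7 17.3 35.4
28 178 -14.9 17.3 34.5
```

View pics/c1.png

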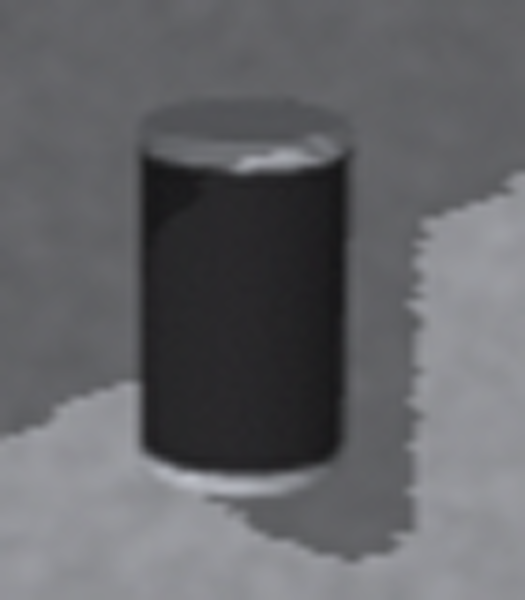

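Run:
```python
from h import *
im=cv2.imread('pics/sc0.png')[230:265,203:232]
a=cv2.resize(im,(480,580),interpolation=cv2.INTER_CUBIC).astype(float)
cv2.imwrite('pics/c2.png',np.clip((a-60)*1.4,0,255).astype(np.uint8))
```

```text
(no output)
```

View pics/c2.png

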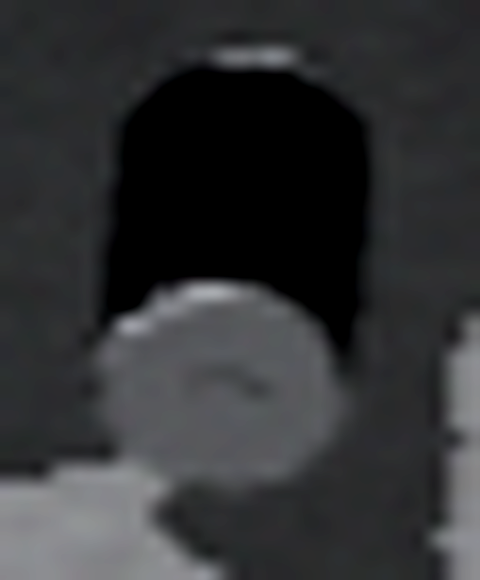

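Run:
```python
from h import *
to(.4807,-.2177,.082,151.8)
```

```text
shift [-35.7  -2.2 220.5] turn [ 0.   -0.02  0.41] clock 2.3667
```

```bash
python3 -m creep '[[[-35.7,-2.2,40],[0,0,0.4],-1],[[-35.7,-2.2,80],[0,0,0.4],-1],[[-35.7,-2.2,120],[0,0,0.4],-1],[[-35.7,-2.2,150],[0,0,0.4],-1]]'
python3 -m creep '[[[0,0,35],[0,0,0],-1],[[0,0,60],[0,0,0],-1],[[0,0,70.5],[0,0,0],-1],[[0,0,70.5],[0,0,0],-1]]'
python3 -m creep '[[[0,0,0],[0,0,0],0.6],[[0,0,0],[0,0,0],1],[[0,0,0],[0,0,0],1],[[0,0,0],[0,0,0],1],[[0,0,0],[0,0,0],1]]' 40
python3 -m creep '[[[0,0,0],[0,0,0],1],[[0,0,0],[0,0,0],1],[[0,0,0],[0,0,0],1],[[0,0,0],[0,0,0],1]]' 40
```

```text
clock: 2.7
ee_pos: [0.481, -0.2176, 0.1506]
eef_rot: [180.0, 0.0, 151.8]
contact_force: [-0.0, 0.8, -0.6]
finger_gap: 0.0879
grip_force: 0.0
clock: 3.03
ee_pos: [0.48, -0.2176, 0.0815]
eef_rot: [180.0, -0.2, 151.7]
contact_force: [0.5, -0.4, 0.2]
finger_gap: 0.0878
grip_force: 0.0
clock: 3.45
ee_pos: [0.481, -0.2181, 0.0826]
eef_rot: [180.0, 0.0, 151.6]
contact_force: [1.0, 0.2, 0.7]
finger_gap: 0.0581
grip_force: 0.0
clock: 3.78
ee_pos: [0.4807, -0.2182, 0.0821]
eef_rot: [180.0, -0.0, 151.6]
contact_force: [-0.3, 0.8, 1.1]
finger_gap: 0.0331
grip_force: 40.0
```

```bash
python3 -m creep '[[[0,0,-40],[0,0,0],1],[[0,0,-80],[0,0,0],1],[[0,0,-120],[0,0,0],1],[[0,0,-160],[0,0,0],1],[[0,0,-180],[0,0,0],1]]' 40
python3 -m creep '[[[0,0,0],[0,0,-7],1],[[0,0,0],[0,0,-14],1],[[0,0,0],[0,0,-21],1],[[0,0,0],[0,0,-25.9],1],[[0,0,0],[0,0,-25.9],1]]'
python3 - <<'E'
from h import *
to(.66,.01,.27,177.5)
E
```

```text
clock: 4.2
ee_pos: [0.4813, -0.2192, 0.2663]
eef_rot: [179.9, 0.2, 151.5]
contact_force: [0.0, -0.5, -1.5]
finger_gap: 0.0332
grip_force: 40.0
clock: 4.62
ee_pos: [0.4804, -0.2182, 0.2621]
eef_rot: [180.0, -0.0, 177.7]
contact_force: [-0.2, -0.2, -0.8]
finger_gap: 0.0335
grip_force: 40.0
shift [-170.3  235.3   -7.9] turn [ 0.02 -0.01  0.21] clock 4.6167
```

```bash
python3 -m creep '[[[-85,117.5,-4],[0,0,0],1],[[-85,117.5,-4],[0,0,0],1],[[-85,117.5,-4],[0,0,0],1],[[-85,117.5,-4],[0,0,0],1]]'
python3 -m creep '[[[-85,117.5,-4],[0,0,0],1],[[-85,117.5,-4],[0,0,0],1],[[-85,117.5,-4],[0,0,0],1],[[-85,117.5,-4],[0,0,0],1],[[-85,117.5,-4],[0,0,0],1]]'
python3 -m creep '[[[0,0,0],[0,0,0.2],1],[[0,0,0],[0,0,0.2],1]]'
python3 - <<'E'
from h import *
shot('wrist','w2');s=read_state();print(s['ee_pos'],s['eef_rot'])
E
```

```text
clock: 4.95
ee_pos: [0.5734, -0.0993, 0.2658]
eef_rot: [179.9, 0.0, 177.6]
contact_force: [-0.2, 0.0, -1.8]
finger_gap: 0.0331
grip_force: 40.0
clock: 5.37
ee_pos: [0.6629, 0.0158, 0.2687]
eef_rot: [179.9, -0.0, 177.8]
contact_force: [-0.9, 0.4, -0.8]
finger_gap: 0.0332
grip_force: 40.0
clock: 5.53
ee_pos: [0.6601, 0.0078, 0.2696]
eef_rot: [-179.9, -0.1, 177.1]
contact_force: [0.5, -0.9, -1.9]
finger_gap: 0.0333
grip_force: 40.0
[0.66005848 0.00729833 0.26994357] [-1.79941978e+02 -4.81858969e-02  1.77092878e+02]
```

View pics/w2.png

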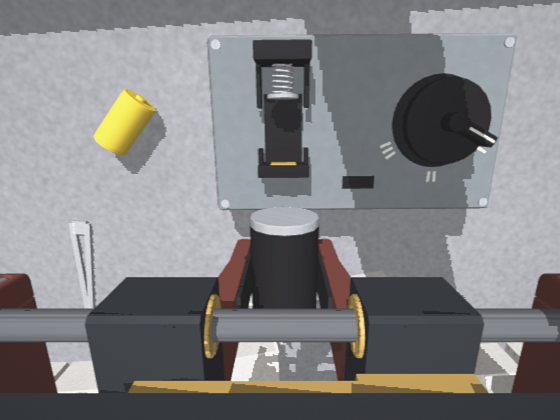

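Run:
```python
from h import *
s=load('w2');w=cloud('w2');mm=lambda a:np.round(np.array(a)*1000,1)
def rect(m,name):
    n,l,st,_=cv2.connectedComponentsWithStats(m.astype(np.uint8));k=1+st[1:,4].argmax();P=w[l==k];r=cv2.minAreaRect(P[:,:2].astype(np.float32));print(name,len(P),mm(r[0]),mm(r[1]),round(r[2],2),'z',mm(np.median(P[:,2])));return P
v,u=np.mgrid[:420,:560];z=w[...,2]
m=(z>.045)&(z<.1)&(v<210)&(u>195)&(u<530);rect(m,'tester')
m=(z>.048)&(z<.062)&(v<212)&(u>195)&(u<530);rect(m,'panel')
m=(z>.0745)&(v>140)&(v<185)&(u>250)&(u<320);rect(m,'fixblk')
m=(z>.083)&(v<90)&(u>240)&(u<325);rect(m,'sprblk')
m=(z>.06)&(v>35)&(v<185)&(u>240)&(u<325);P=rect(m,'holder all')
m=(z>.071)&(z<.083)&(u>380);P=rect(m,'disc');print('circ',[mm(q) for q in cv2.minEnclosingCircle(P[:,:2].astype(np.float32))])
m=(z>.087)&(u>380)&(v<200);P=rect(m,'rib')
for pt in [(284,163),(284,172),(284,157),(283,48),(283,60),(215,44),(510,42),(225,204),(482,202),(450,80),(490,140),(431,176),(485,148),(283,95)]:print(pt,mm(w[pt[1],pt[0]]))
# held cell
R=Rot.from_euler('xyz',read_state()['eef_rot'],degrees=True);p=read_state()['ee_pos']
q=R.inv().apply((w-p).reshape(-1,3)).reshape(w.shape)
m=(v>205)&(v<300)&(u>245)&(u<325)&(z>.15);Q=q[m]
print('cell x',mm(np.percentile(Q[:,0],[1,50,90,99])),'y',mm(np.percentile(Q[:,1],[1,50,99])),'z',mm(np.percentile(Q[:,2],[1,50,99])))
f=Q[Q[:,0]>np.percentile(Q[:,0],99)-.003];print(len(f),mm(np.c_[f.min(0),f.max(0)]))
b=Q[(Q[:,0]<.024)&(abs(Q[:,1])<.003)]; print(mm([b[b[:,0]>.015][:,2].min(),b[b[:,0]<.01][:,2].min() if (b[:,0]<.01).any() else 0]))
```

```text
tester 50266 [595.   77.2] [266.6 159.3] 87.54 z 55.3
panel 40228 [594.6  77.9] [265.5 156.7] 87.79 z 55.1
fixblk 707 [627.3   9.1] [44.7 11.5] 87.01 z 79.8
sprblk 1260 [533.5  13.2] [45.1 14.4] 88.18 z 89.8
holder all 2485 [550.1  12.4] [45.1 48.2] 87.29 z 87.2
disc 5171 [592.9 149.8] [70.5 71.1] 64.31 z 77.0
circ [array([593.1, 150.4]), np.float64(36.1)]
rib 855 [600.5 162.2] [43.4 15.3] 57.99 z 92.9
(284, 163) [621.8  10.7  71.3]
(284, 172) [628.4  10.4  80.3]
(284, 157) [617.9  10.9  58.9]
(283, 48) [532.6  14.4  90.2]
(283, 60) [540.3  14.   86.5]
(215, 44) [519.8 -43.   56.6]
(510, 42) [531.  206.9  57.4]
(225, 204) [660.8 -48.8  55.4]
(482, 202) [670.8 200.2  57. ]
(450, 80) [560.5 148.7  77.9]
(490, 140) [608.8 177.3  93.5]
(431, 176) [643.2 149.9  55. ]
(485, 148) [619.4 198.3  54.6]
(283, 95) [565.9  12.7  87.6]
cell x [-8.7 13.3 30.1 30.4] y [-16.2   1.6  20.4] z [40.8 51.6 77.6]
1426 [[ 27.4  30.7]
 [-15.2  17.9]
 [ 47.6  81.1]]
[47.1 46.6]
```

Run:
```python
from h import *
to(.6001,.0093,.2,177.5)
```

```text
shift [59.9 -1.  70. ] turn [-0.06 -0.05 -0.41] clock 5.5833
```

```bash
python3 -m creep '[[[30,-1,30],[0,0,-0.3],1],[[60,-1,60],[0,0,-0.3],1],[[60,-1,70],[0,0,-0.3],1],[[60,-1,70],[0,0,-0.3],1],[[60,-1,70],[0,0,-0.3],1]]'
python3 -m creep '[[[0,0,0],[0,0,0],1],[[0,0,0],[0,0,0],1]]'
python3 - <<'E'
from h import *
to(.6001,.0093,.1645,177.5)
E
```

```text
clock: 6.0
ee_pos: [0.6008, 0.0098, 0.2007]
eef_rot: [-180.0, 0.0, 177.5]
contact_force: [0.5, -0.2, 0.2]
finger_gap: 0.0335
grip_force: 40.0
clock: 6.17
ee_pos: [0.6024, 0.0103, 0.2018]
eef_rot: [180.0, 0.2, 177.5]
contact_force: [0.6, -0.1, -1.6]
finger_gap: 0.0334
grip_force: 40.0
shift [ 2.4 -1.1 37.3] turn [0.01 0.19 0.04] clock 6.1667
```

```bash
python3 -m creep '[[[1,-0.7,20],[0,0,0],1],[[1,-0.7,36],[0,0,0],1],[[1,-0.7,36],[0,0,0],1],[[1,-0.7,36],[0,0,0],1],[[1,-0.7,36],[0,0,0],1]]'
python3 - <<'E'
from h import *
import time
for i in range(3): to(.6001,.0093,.1645,177.5); camera_params('wrist'); camera('wrist')
shot('wrist','w3')
w=cloud('w3');s=read_state();R=Rot.from_euler('xyz',s['eef_rot'],degrees=True)
E
```

```text
clock: 6.58
ee_pos: [0.6007, 0.0101, 0.1653]
eef_rot: [180.0, 0.1, 177.6]
contact_force: [1.2, -0.8, -2.0]
finger_gap: 0.0333
grip_force: 40.0
shift [ 0.5 -0.8  0.8] turn [0.   0.09 0.08] clock 6.5833
shift [ 0.6 -0.9  0.9] turn [0.01 0.11 0.08] clock 6.6333
shift [ 0.5 -0.9  0.9] turn [0.02 0.11 0.09] clock 6.6833
```

View pics/w3.png

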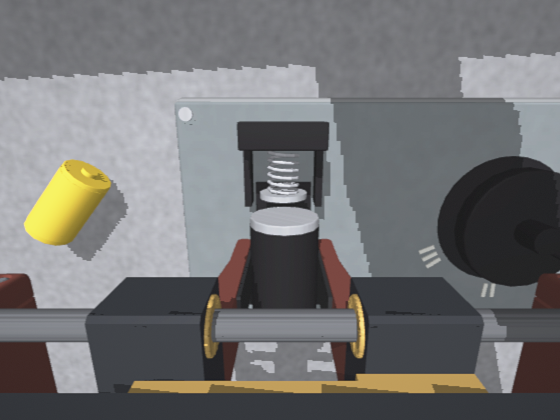

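Run:
```python
from h import *
w=cloud('w3');v,u=np.mgrid[:420,:560]
Rt=Rot.from_euler('z',-2.5,degrees=True).as_matrix()
q=(w-np.array([.5921,.0106,.075]))@Rt*1000   # tester frame, origin holder estimate
m=lambda a:np.round(a,1)
b=(u>225)&(u<340)&(v>115)&(v<160)&(q[...,2]>12);P=q[b];print('sprblk',m(np.percentile(P,[1,99],axis=0)))
b=(u>235)&(u<335)&(v>150)&(v<205)&(abs(q[...,2]+5)<2.5)&(q[...,0]<-30)&(abs(q[...,1])>12);P=q[b]
for s in(-1,1):
    S=P[P[:,1]*s>0];print('cheek',len(S),m(np.percentile(S,[2,50,98],axis=0)))
b=(u>245)&(u<325)&(v>205)&(v<280)&(q[...,2]>15)&(q[...,0]>-26)&(abs(q[...,1])<20);P=q[b];F=P[P[:,0]<-18]
print('cell',m(np.percentile(P,[1,99],axis=0)),'flat edge',m(np.percentile(F,[1,50,99],axis=0)))
b=(u>260)&(u<306)&(v>188)&(v<206);P=q[b];print('plate',m(np.percentile(P,[2,50,98],axis=0)))
```

```text
sprblk [[-65.5 -21.7  13.4]
 [-52.1  22.   16.4]]
cheek 256 [[-49.7 -22.3  -6.5]
 [-39.7 -20.3  -5.1]
 [-30.5 -18.4  -3.7]]
cheek 263 [[-49.8  18.6  -6.9]
 [-40.7  20.5  -5. ]
 [-30.5  22.5  -3.9]]
cell [[-22.  -17.   16.5]
 [  7.1  19.   44.6]] flat edge [[-22.1 -14.9  15.4]
 [-21.6   1.   33.5]
 [-18.1  16.7  42.4]]
plate [[nan nan nan]
 [nan nan nan]
 [nan nan nan]]
```

```bash
python3 -m creep '[[[0,-0.9,1.5],[0,0,0],1],[[4,-0.9,1.5],[0,0,0],1],[[8,-0.9,1.5],[0,0,0],1],[[11.5,-0.9,1.5],[0,0,0],1],[[11.5,-0.9,1.5],[0,0,0],1]]'
python3 -m creep '[[[0,0,0],[0,0,0],1],[[0,0,0],[0,0,0],1]]'
```

```text
clock: 7.2
ee_pos: [0.589, 0.0097, 0.1633]
eef_rot: [180.0, 0.2, 177.6]
contact_force: [6.4, -0.6, -2.2]
finger_gap: 0.0333
grip_force: 40.0
clock: 7.37
ee_pos: [0.5895, 0.0097, 0.1633]
eef_rot: [-180.0, 0.2, 177.6]
contact_force: [6.0, -0.6, -2.8]
finger_gap: 0.0334
grip_force: 40.0
```

```bash
python3 -m creep '[[[0.5,0,5],[0,0,0],1],[[0.5,-0.4,10],[0,0,0],1],[[0.5,-0.4,14],[0,0,0],1],[[0.5,-0.4,14],[0,0,0],1]]'
python3 -m creep '[[[0,0,3],[0,0,0],1],[[0,0,6],[0,0,0],1],[[0,0,9],[0,0,0],1],[[0,0,9],[0,0,0],1]]'
```

```text
clock: 7.7
ee_pos: [0.5893, 0.0094, 0.1493]
eef_rot: [180.0, 0.2, 177.6]
contact_force: [6.1, -0.5, -1.2]
finger_gap: 0.0332
grip_force: 40.0
clock: 8.03
ee_pos: [0.5895, 0.0094, 0.1406]
eef_rot: [180.0, 0.3, 177.6]
contact_force: [6.5, -0.3, -1.0]
finger_gap: 0.0331
grip_force: 40.0
```

```bash
python3 -m creep '[[[0,0,1],[0,0,0],1],[[0,0,1],[0,0,0],1],[[0,0,1],[0,0,0],1]]'
python3 -m creep '[[[0,0,0.7],[0,0,0],1],[[0,0,0.7],[0,0,0],1],[[0,0,0.7],[0,0,0],1]]'
```

```text
clock: 8.28
ee_pos: [0.5896, 0.0094, 0.1402]
eef_rot: [180.0, 0.3, 177.6]
contact_force: [5.7, 0.2, 3.7]
finger_gap: 0.0336
grip_force: 40.0
clock: 8.53
ee_pos: [0.5896, 0.0094, 0.1401]
eef_rot: [180.0, 0.3, 177.6]
contact_force: [3.7, 0.0, 9.5]
finger_gap: 0.0336
grip_force: 40.0
```

```bash
python3 -m creep '[[[-1.5,0,-0.5],[0,0,0],1],[[-2.5,0,-0.7],[0,0,0],1],[[-2.5,0,-0.7],[0,0,0],1],[[-2.5,0,-0.7],[0,0,0],1]]'
python3 -m creep '[[[0,0,0],[0,0,0],0.3],[[0,0,0],[0,0,0],0],[[0,0,0],[0,0,0],0],[[0,0,0],[0,0,0],0],[[0,0,0],[0,0,0],0]]'
python3 -m creep '[[[0,0,-40],[0,0,0],0],[[0,0,-80],[0,0,0],0],[[-30,0,-120],[0,0,0],0],[[-60,0,-140],[0,0,0],0],[[-60,0,-140],[0,0,0],0]]'
python3 - <<'E'
from h import *
shot('wrist','w4')
w=cloud('w4');v,u=np.mgrid[:420,:560]
Rt=Rot.from_euler('z',-2.5,degrees=True).as_matrix()
q=(w-np.array([.5921,.0106,.075]))@Rt*1000
b=(abs(q[...,1])<12)&(q[...,2]>13)&(q[...,0]>-45)&(q[...,0]<45)&(q[...,2]<30);P=q[b];print(len(P),np.round(np.percentile(P,[1,50,99],axis=0),1))
to(.5931,.150,.2,177.5)
E
```

```text
clock: 8.87
ee_pos: [0.5909, 0.0093, 0.1401]
eef_rot: [180.0, 0.1, 177.6]
contact_force: [0.7, 0.3, 9.8]
finger_gap: 0.0332
grip_force: 40.0
clock: 9.28
ee_pos: [0.5897, 0.0095, 0.1383]
eef_rot: [180.0, -0.1, 177.6]
contact_force: [-0.2, -0.0, -0.3]
finger_gap: 0.044
grip_force: 0.0
clock: 9.7
ee_pos: [0.6558, 0.0069, 0.2846]
eef_rot: [180.0, 0.6, 177.6]
contact_force: [-0.2, 0.8, -0.0]
finger_gap: 0.0439
grip_force: 0.0
1754 [[-30.6 -11.5  13.1]
 [ -3.5  -0.6  15.9]
 [ 26.2  10.5  18.2]]
shift [ 66.6 140.6  81.1] turn [0.01 0.36 0.12] clock 9.75
```

View pics/w4.png

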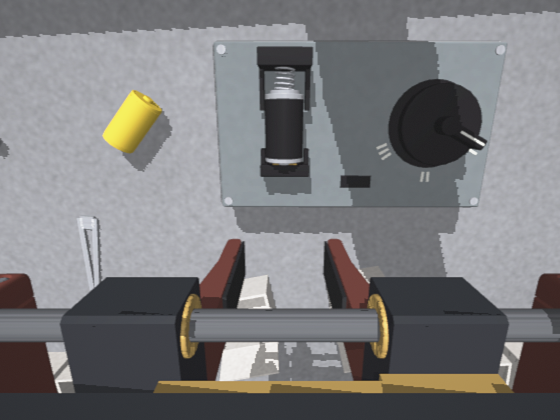

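```bash
python3 -m creep '[[[25,40,10],[0,0,0],0],[[45,80,30],[0,0,0],0.3],[[53,120,60],[0,0,0],0.55],[[53,159,75],[0,0,0],0.55],[[53,159,75],[0,0,0],0.55]]' 5
python3 -m creep '[[[0,0,0],[0,0,-7],0.55],[[0,0,0],[0,0,-14],0.55],[[0,0,0],[0,0,-21],0.55],[[0,0,0],[0,0,-28],0.55],[[0,0,0],[0,0,-35],0.55]]'
python3 -m creep '[[[0,0,0],[0,0,-7],0.55],[[0,0,0],[0,0,-14],0.55],[[0,0,0],[0,0,-21],0.55],[[0,0,0],[0,0,-25],0.55],[[0,0,0],[0,0,-25],0.55]]'
python3 -m creep '[[[0,0,0],[0,0,0],0.55],[[0,0,0],[0,0,0],0.55]]'
python3 - <<'E'
from h import *
to(.6054,.1684,.18,-122.5);print(read_state()['joint_positions'].round(1))
shot('wrist','w5')
E
```

```text
clock: 10.17
ee_pos: [0.6, 0.1728, 0.1997]
eef_rot: [180.0, -0.4, 177.8]
contact_force: [-0.9, 1.3, -0.3]
finger_gap: 0.0211
grip_force: 0.0
clock: 10.58
ee_pos: [0.6021, 0.1676, 0.2018]
eef_rot: [180.0, -0.2, -147.0]
contact_force: [0.4, 0.7, 0.3]
finger_gap: 0.0197
grip_force: 0.0
clock: 11.0
ee_pos: [0.6023, 0.1674, 0.2021]
eef_rot: [179.9, -0.1, -122.2]
contact_force: [0.1, -0.3, -0.6]
finger_gap: 0.0198
grip_force: 0.0
clock: 11.17
ee_pos: [0.6032, 0.1677, 0.2028]
eef_rot: [179.9, -0.1, -122.6]
contact_force: [0.5, -0.1, -0.5]
finger_gap: 0.0198
grip_force: 0.0
shift [-1.8 -1.5 22.8] turn [ 0.06 -0.07 -0.05] clock 11.1667
[-26.3  29.3   8.8  97.6  -5.4  53.6 132.1]
```

View pics/w5.png

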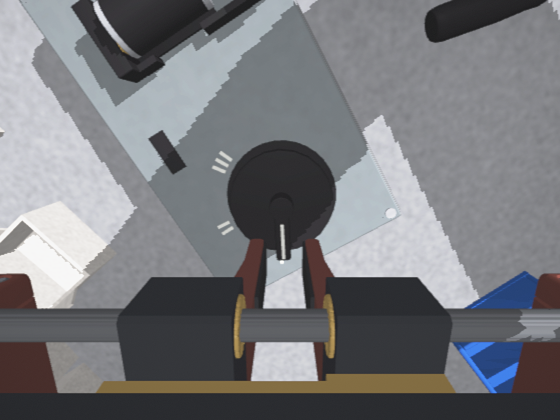

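```bash
python3 -m creep '[[[-1.5,-0.6,15],[0,0,0],0.55],[[-1.5,-0.6,30],[0,0,0],0.55],[[-1.5,-0.6,40],[0,0,0],0.55],[[-1.5,-0.6,40],[0,0,0],0.55]]'
python3 -m creep '[[[0,0,3],[0,0,0],0.55],[[0,0,6],[0,0,0],0.55],[[0,0,9],[0,0,0],0.55],[[0,0,11],[0,0,0],0.55],[[0,0,11],[0,0,0],0.55]]'
```

```text
clock: 11.55
ee_pos: [0.6038, 0.1687, 0.1612]
eef_rot: [179.9, -0.2, -122.4]
contact_force: [-0.0, 0.0, -0.9]
finger_gap: 0.0194
grip_force: 0.0
clock: 11.97
ee_pos: [0.6057, 0.1691, 0.1534]
eef_rot: [-180.0, 0.1, -122.4]
contact_force: [-0.9, 0.1, 5.9]
finger_gap: 0.0198
grip_force: 3.1
```

```bash
python3 -m creep '[[[0,0,2],[0,0,0],0.55],[[0,0,4],[0,0,0],0.55],[[0,0,4],[0,0,0],0.9],[[0,0,4],[0,0,0],0.9],[[0,0,4],[0,0,0],0.9]]' 4
python3 -m creep '[[[0,0,1],[0,0,0],0.9],[[0,0,1],[0,0,0],0.9]]' 4
python3 - <<'E'
from h import *
s=read_state();R=Rot.from_euler('xyz',s['eef_rot'],degrees=True);print(s['ee_pos'],s['eef_rot'],s['contact_force'])
c=np.array([.593,.149]);e=s['ee_pos'][:2]-c;print('radius',np.hypot(*e),'bearing',np.degrees(np.arctan2(e[1],e[0])))
for k in range(1,10):
    a=np.radians(-7*k);d=np.array([[np.cos(a),-np.sin(a)],[np.sin(a),np.cos(a)]])@e-e
    print(k,R.inv().apply([d[0]*1000,d[1]*1000,0]).round(1),7*k)
E
```

```text
clock: 12.38
ee_pos: [0.6062, 0.1693, 0.1503]
eef_rot: [-179.9, 0.1, -122.4]
contact_force: [-0.7, 0.1, 7.5]
finger_gap: 0.0098
grip_force: 7.7
clock: 12.55
ee_pos: [0.6062, 0.1693, 0.1493]
eef_rot: [-179.9, 0.1, -122.4]
contact_force: [-1.4, -0.3, 8.7]
finger_gap: 0.0099
grip_force: 7.8
[0.60617357 0.16926056 0.14927252] [-1.79904927e+02  1.45496523e-01 -1.22411710e+02] [-1.41276707 -0.27339184  8.73279057]
radius 0.024166778303162058 bearing 56.96776342979014
1 [ 0.2 -2.9  0. ] 7
2 [ 0.8 -5.8  0. ] 14
3 [ 1.7 -8.6  0. ] 21
4 [  3.  -11.3   0. ] 28
5 [  4.5 -13.8   0. ] 35
6 [  6.4 -16.1   0. ] 42
7 [  8.5 -18.1   0. ] 49
8 [ 10.9 -19.9   0. ] 56
9 [ 13.4 -21.4   0. ] 63
```

```bash
python3 -m creep '[[[0.2,-2.9,0.8],[0,0,7],0.9],[[0.8,-5.8,0.8],[0,0,14],0.9],[[1.7,-8.6,0.8],[0,0,21],0.9],[[3,-11.3,0.8],[0,0,28],0.9],[[3,-11.3,0.8],[0,0,28],0.9]]'
python3 -m creep '[[[0,0,0],[0,0,0],0.9],[[0,0,0],[0,0,0],0.9]]'
python3 - <<'E'
from h import *
s=read_state();c=np.array([.593,.149]);e=s['ee_pos'][:2]-c;print('radius',np.hypot(*e),'bearing',np.degrees(np.arctan2(e[1],e[0])))
E
```

```text
clock: 12.97
ee_pos: [0.6142, 0.161, 0.1491]
eef_rot: [180.0, 0.2, -150.9]
contact_force: [-4.0, 1.1, 12.4]
finger_gap: 0.0098
grip_force: 9.6
clock: 13.13
ee_pos: [0.614, 0.1611, 0.1491]
eef_rot: [180.0, 0.2, -150.4]
contact_force: [-2.5, 0.6, 12.4]
finger_gap: 0.01
grip_force: 9.5
radius 0.024271516237035048 bearing 30.023269195074935
```

Turning well; remaining 32°.

```bash
python3 -m creep '[[[0.2,-2.9,0],[0,0,7],0.9],[[0.8,-5.8,0],[0,0,14],0.9],[[1.7,-8.6,0],[0,0,21],0.9],[[3,-11.3,0],[0,0,28],0.9],[[3.7,-12.8,0],[0,0,32],0.9]]'
python3 -m creep '[[[0,0,0],[0,0,0],0.9],[[0,0,0],[0,0,0],0.9]]'
python3 - <<'E'
from h import *
s=read_state();c=np.array([.593,.149]);e=s['ee_pos'][:2]-c;print('radius',np.hypot(*e),'bearing',np.degrees(np.arctan2(e[1],e[0])),s['eef_rot'])
E
```

```text
clock: 13.55
ee_pos: [0.6171, 0.1486, 0.1491]
eef_rot: [179.8, 0.1, 177.2]
contact_force: [-3.1, 2.3, 13.3]
finger_gap: 0.0098
grip_force: 9.9
clock: 13.72
ee_pos: [0.617, 0.1487, 0.1491]
eef_rot: [179.8, 0.1, 177.6]
contact_force: [-4.0, 2.5, 12.6]
finger_gap: 0.0101
grip_force: 9.6
radius 0.024044160413660157 bearing -0.5967287917159917 [1.79840885e+02 1.39956455e-01 1.77602465e+02]
```

```bash
python3 -m creep '[[[0,0,0],[0,0,0],0.5],[[0,0,0],[0,0,0],0.5],[[0,0,-4],[0,0,0],0.5],[[0,0,-9],[0,0,0],0.5],[[0,0,-14],[0,0,0],0.5]]'
python3 -m creep '[[[0,0,-35],[0,0,0],0.5],[[0,0,-70],[0,0,0],0.5],[[-40,0,-105],[0,0,0],0.5],[[-70,-30,-130],[0,0,0],0.5],[[-70,-60,-130],[0,0,0],0.5]]'
python3 -m creep '[[[0,0,0],[0,0,0],0.5],[[0,0,0],[0,0,0],0.5]]'
python3 - <<'E'
from h import *
shot('wrist','w6');w=cloud('w6');q=(w-np.array([.593,.150,.077]))@Rot.from_euler('z',-2.5,degrees=True).as_matrix()*1000
r=np.hypot(q[...,0],q[...,1])
P=q[(r<30)&(abs(q[...,2])<6)];print('disc z',np.median(P[:,2]),len(P))
P=q[(r<38)&(r>12)&(q[...,2]>11)&(q[...,2]<22)];c=P[:,:2].mean(0);print('rib z',np.median(P[:,2]),'bearing',np.degrees(np.arctan2(c[1],c[0])),len(P))
q=(w-np.array([.5921,.0106,.075]))@Rot.from_euler('z',-2.5,degrees=True).as_matrix()*1000
P=q[(abs(q[...,1])<12)&(q[...,2]>13)&(q[...,0]>-45)&(q[...,0]<45)&(q[...,2]<30)];print('cell',np.round(np.percentile(P,[1,50,99],axis=0),1))
E
```

```text
clock: 14.13
ee_pos: [0.6166, 0.1476, 0.1617]
eef_rot: [180.0, 0.1, 177.6]
contact_force: [0.4, 0.5, -0.2]
finger_gap: 0.0222
grip_force: 0.0
clock: 14.55
ee_pos: [0.6868, 0.0897, 0.2944]
eef_rot: [179.8, 0.3, 178.1]
contact_force: [0.5, -0.1, -0.5]
finger_gap: 0.0219
grip_force: 0.0
clock: 14.72
ee_pos: [0.6844, 0.0804, 0.2918]
eef_rot: [-179.9, 0.1, 177.3]
contact_force: [-0.7, 0.6, -0.0]
finger_gap: 0.0217
grip_force: 0.0
disc z 0.0138453899688612 3097
rib z 15.802420099978468 bearing 0.3153909864703517 357
cell [[-30.4 -11.1  13.1]
 [ -3.    0.5  15.9]
 [ 26.8  10.7  18.1]]
```

View pics/w6.png

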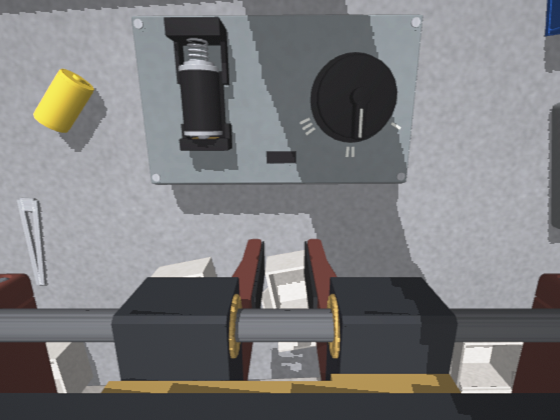

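The last view shows the cell lying home at (203,97). The dial's pointer at (360,122) lines up with the two-bar mark at (350,152), and the disc is back at its out height. The gripper is clear of everything.

```bash
python3 -c "
from station import *
print(hand_in())"
```

```text
the job is handed in; nothing more can be done
None
```

The thick cell is home in the holder with its button at the fixed contact, the dial is locked out at the two-bar mark, and the job was handed in at about 15 s; the hand-in returned no verdict, so this rests on my last camera check.

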